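Lids back on the baking crocks

ROBOT

A 6-joint arm with a two-finger parallel gripper is mounted at the origin on a cart in front of the work surface, level with it; the furniture and walls round the work are solid. World frame = base frame: x ahead of the robot, y to its left, z up, the work surface at z = 0. Lengths are in m, angles in degrees, forces in N, time in s.
With the tool pointing down it reaches from about 0.4 to 0.825 m from the base axis. Payload 7 kg.
Tool frame: the origin (TCP) lies midway between the tips of the shut fingers; the grasp point (between the pads) lies hold_point_z behind it (hold_point_z is the distance from the TCP to the grasp point, in m); z points along the fingers, y is the line along which they close (so a half turn about z gives the same grasp; the last joint's range is limited). The gripper opens to 88 mm and grips with 3 to 60 N. Pads are 19 mm wide; open, the fingers measure 130 mm over their backs; the gripper's body (78 mm by 193 mm) begins 47 mm behind the grasp point.
Start: joints at [88.127, 20.546, 0.682, 0, -70.136, -16.507], TCP at [0.213, 0.641, 0.188] pointing down, gripper open.
Joint ranges: [-176.03, 176.03], [-82.01, 121.73], [-58.28, 71.71], [-173.87, 95.51], [-174.79, -0.11], [-173.66, 173.66]. Speed limits (degrees/s): [136.94, 136.94, 172.46, 180, 180, 180].

INTERFACE

Orientations are given as [roll, pitch, yaw] about the fixed x, y, z axes, in that order (R = Rz(yaw) Ry(pitch) Rx(roll)).
In Python, from plant import * gives the robot as it stands.
- The arm moves only by the tool step_arm, never from a script. Its argument "steps" is a list that holds one entry, the list of rows, each a list of 6 numbers: the shift along the tool's x, y, z scaled (see below), then the turn, a rotation vector about the tool's x, y, z scaled (see below). In form: [[[tx, ty, tz, wx, wy, wz], ...]]. A call has 1 to 20 rows; each row is the pose to reach, as a shift and turn from the pose commanded when the call began, along the tool's axes at that moment; what a row does not reach only later rows make up. The controller multiplies each number of a shift by 100 mm and each number of a turn by 0.5 rad. A row lasts 1/10 s, in which the tool goes at most 50 mm and 8.59 degrees, less where a joint would pass 70% of its speed; a pose out of reach is approached as far as the arm can. A call with a number of a shift or a turn outside -1 to 1 is refused whole. A call with a gripper value outside its range is refused whole. "jaw" is the closure in counts, from 0 (fully open) to 255 (shut), set as the call begins (left out, the last holds). The fingers move at their own pace and stop on an object; the grip force is fixed at half the most. Time passes only in rows, so rows that repeat a pose let the fingers close. It gives the time, the measured TCP pose, the force, the opening and the grip force at its end, in the units of the state.
- get_obs(): the state, without advancing time (a new reading comes with each control period).
- snapshot(name): name is "side" or "top" or "wrist"; returns (picture, depth): 420x560x3 uint8, red, green, blue; 420x560 float32, m along the optical axis (not along the pixel's ray), 0 where there is no reading.
- calibration(name): a dict with "mtx" (3x3 intrinsics, pixels), "rvec" (rotation vector, rad) and "tvec" (3), from world to camera coordinates, as OpenCV has them. Camera axes: x right, y down, z forward; pixel columns grow to the right and rows downward; lengths in m; the calibration is good to about 2 mm. A picture is of the moment at which its call begins: read the wrist's pose just before it. calibration takes no time and is no camera call; for the wrist camera it gives the pose at the moment of the call.
- close_job(): hands the job in; it is judged then, once.
The state is a dict: "clock": time; "joint_pos": joint angles; "qvel": joint speeds; "tau": joint torques, N m; "tool_pos": TCP position; "orientation": TCP orientation; "force": force on the tool from outside, world axes, zero at the start; "moment": the same for the moment, N m; "opening": finger opening in m; "gripper_force": force on a finger pad.
Only numpy, scipy, OpenCV 4.12 (cv2) and the standard library are available. Lean on these libraries where they do the work, as an engineer would, in place of code of your own. Each camera call takes 0.05 s, during which the arm holds its last target. There are 200 camera calls.

TASK

Baking is over: put each of the four wooden lids back on the crock it fits, so the biscuits, sugar lumps, nutmegs and butter are all covered. Every lid must sit flat on its own crock's rim with its spigot inside the mouth, set down gently rather than dropped, and every crock must end standing upright on the counter. Leave the salt shaker and the red-capped spice jar that stand among them where they are.

Things in the scene. Friction and masses are not known exactly. Their poses are not given: they have to be found in the camera images.
- large_crock: Round cream stoneware crock with an open top, holding round biscuits: 104 mm outside diameter, 66 mm high, mouth 92 mm across, wall 6 mm, about 750 g, standing loose on the counter. Origin: centre of its underside; z up. Its contents stay well below the lid's spigot.
- medium_crock: Round cream stoneware crock with an open top, holding white sugar lumps: 82 mm outside diameter, 58 mm high, mouth 70 mm across, wall 6 mm, about 550 g, standing loose on the counter. Origin: centre of its underside; z up. Its contents stay well below the lid's spigot.
- small_crock: Round cream stoneware crock with an open top, holding whole nutmegs: 58 mm outside diameter, 50 mm high, mouth 46 mm across, wall 6 mm, about 350 g, standing loose on the counter. Origin: centre of its underside; z up. Its contents stay well below the lid's spigot.
- butter_crock: Oblong cream stoneware butter crock with an open top and a block of butter inside: outside 96 mm (its x) by 64 mm (its y), 46 mm high, inside 84 by 52 mm, wall 6 mm, about 500 g, standing loose on the counter. Origin: centre of its underside; x along its length, z up. Its contents stay below the lid's spigot.
- large_lid: The largest round walnut lid: board 110 mm across, spigot 82 mm across at the board tapering to 72 mm at the bottom, about 110 g. 49 mm high in all: spigot 12 mm, board 9 mm, then a round knob 24 mm thick, 28 mm high. Lies loose on the counter, spigot down. Origin: centre of the spigot's underside; z up. Seated: board flat on the rim, origin 12 mm below the rim.
- medium_lid: The middle-sized round walnut lid: board 88 mm across, spigot 60 mm across at the board tapering to 50 mm at the bottom, about 70 g. 49 mm high in all: spigot 12 mm, board 9 mm, then a round knob 24 mm thick, 28 mm high. Lies loose on the counter, spigot down. Origin: centre of the spigot's underside; z up. Seated: board flat on the rim, origin 12 mm below the rim.
- small_lid: The smallest round walnut lid: board 64 mm across, spigot 36 mm across at the board tapering to 26 mm at the bottom, about 40 g. 49 mm high in all: spigot 12 mm, board 9 mm, then a round knob 24 mm thick, 28 mm high. Lies loose on the counter, spigot down. Origin: centre of the spigot's underside; z up. Seated: board flat on the rim, origin 12 mm below the rim.
- butter_lid: Oblong walnut lid: board 100 mm (its x) by 68 mm (its y), round-edged spigot 74 by 42 mm, about 80 g; fits either way round. 49 mm high in all: spigot 12 mm, board 9 mm, then a bar handle 50 mm long (x), 18 mm thick (y), 28 mm high. Lies loose on the counter, spigot down. Origin: centre of the spigot's underside; z up, x lengthwise. Seated: board flat on the rim, origin 12 mm below the rim.
- salt_shaker: Small glass salt shaker with a metal cap, 44 mm across, 90 mm high, standing loose among the crocks and lids: a bystander. Origin: centre of its underside, z up.
- spice_jar: Glass spice jar with a red cap, 46 mm across, 97 mm high, standing loose among the crocks and lids: a bystander. Origin: centre of its underside, z up.

How it is judged (in metres and radians):
At the end, for the whole second after the job is handed in: All four lids released and at rest on their own crocks: centres within 10 mm seen from above, board down on the rim within about 3 mm, lid level and crock upright within 0.08 rad, crock standing on the counter, oblong lid in line with its crock within 0.2 rad (horizontal distance between large_lid and large_crock below 0.01 m and z of large_lid in the frame of large_crock between 0.05 and 0.057 m and angle between each of large_lid, large_crock, medium_lid, medium_crock, small_lid, small_crock, butter_lid, butter_crock's own z axis and vertical below 0.08 rad and height (world z) of large_crock between -0.004 and 0.004 m and linear speed of each of large_lid, large_crock, medium_lid, medium_crock, small_lid, small_crock, butter_lid, butter_crock below 0.02 m/s and contact force between the fingers and large_lid below 0.05 N and horizontal distance between medium_lid and medium_crock below 0.01 m and z of medium_lid in the frame of medium_crock between 0.042 and 0.049 m and height (world z) of medium_crock between -0.004 and 0.004 m and contact force between the fingers and medium_lid below 0.05 N and horizontal distance between small_lid and small_crock below 0.01 m and z of small_lid in the frame of small_crock between 0.034 and 0.041 m and height (world z) of small_crock between -0.004 and 0.004 m and contact force between the fingers and small_lid below 0.05 N and horizontal distance between butter_lid and butter_crock below 0.01 m and z of butter_lid in the frame of butter_crock between 0.03 and 0.037 m and height (world z) of butter_crock between -0.004 and 0.004 m and contact force between the fingers and butter_lid below 0.05 N and angle between the x axis of butter_lid and the x axis of butter_crock, either way round below 0.2 rad); the robot touches nothing.
It fails at once if the salt shaker standing among the crocks is knocked over or pushed more than 4 cm away (angle between salt_shaker's own z axis and vertical above 0.5 rad or distance of salt_shaker from where it was at the start of the episode above 0.04 m).
It fails at once if the spice jar standing among the crocks is knocked over or pushed more than 4 cm away (angle between spice_jar's own z axis and vertical above 0.5 rad or distance of spice_jar from where it was at the start of the episode above 0.04 m).
It fails at once if a lid is dropped: it falls freely at more than 0.7 m/s (about 25 mm of fall) ((contact force between the fingers and large_lid below 0.01 N and linear speed of large_lid above 0.7 m/s) or (contact force between the fingers and medium_lid below 0.01 N and linear speed of medium_lid above 0.7 m/s) or (contact force between the fingers and small_lid below 0.01 N and linear speed of small_lid above 0.7 m/s) or (contact force between the fingers and butter_lid below 0.01 N and linear speed of butter_lid above 0.7 m/s)).
It also fails if it takes over 120 s, if anything falls off the work surface, if the arm or the gripper's body presses on something with over 40 N, if the wrist force passes 120 N, or if a joint passes its speed limit or range.

## Working session

There is one attempt and no reset: what is moved stays moved. The work goes in short steps, Python scripts to look and compute and a tool call to move; the robot and the scene stay as the last step left them, time stands still between calls to the robot, and variables do not carry over. Pictures are saved under pics/ and viewed, at most 14 in all, crops included, and the job is handed in when it is done.

Besides the shell and the picture viewer there is one more tool, called after "Call:" by a JSON object that holds its "api" and its "payload", one argument or row to a line. step_arm: Moves the arm, as the interface text tells. Its arguments: {"type":"object","properties":{"steps":{"type":"array","items":{"type":"array","items":{"type":"array","items":{"type":"number","minimum":-1,"maximum":1}}}},"jaw":{"type":"number"}},"required":["steps"]}

```bash
mkdir -p pics; ls
python3 - <<'E'
from plant import *
import cv2,numpy as np
o=get_obs();print(o)
for n in("top","side"):
    p,d=snapshot(n);cv2.imwrite(f"pics/{n}0.png",p[:,:,::-1]);np.save(f"pics/{n}0.npy",d);c=calibration(n);print(n,c, (d>0).mean())
E
```

```text
pics
{'clock': 0.0, 'joint_pos': array([ 8.81269025e+01,  2.05906166e+01,  6.32538031e-01, -2.14639783e-02,
       -7.01347833e+01, -1.65049478e+01]), 'qvel': array([ 0.01758959,  0.10802875,  0.0034699 ,  0.08708009,  0.0583989 ,
       -0.0475485 ]), 'tau': array([-1.12643229e-03, -5.82722211e+01,  2.93062431e+01,  6.99694186e+00,
        7.00664241e-03, -1.47305182e-04]), 'tool_pos': array([0.21268678, 0.64002425, 0.18751836]), 'orientation': array([ 1.79905232e+02, -7.03863550e-03, -1.83853495e+01]), 'force': array([ 0.54639224, -0.25253475, -0.02137258]), 'moment': array([-0.04829795, -0.02730606, -0.0408819 ]), 'gripper_force': 0.0, 'opening': 0.08764092541737299}
top {'mtx': array([[390.39581792,   0.        , 276.21133511],
       [  0.        , 390.39581792, 216.50446721],
       [  0.        ,   0.        ,   1.        ]]), 'rvec': array([ 2.23747934, -1.92857358,  0.2270668 ]), 'tvec': array([-0.12248447,  0.55913113,  0.74811497])} 0.9958078231292516
side {'mtx': array([[505.73484325,   0.        , 274.1097428 ],
       [  0.        , 505.73484325, 218.08545936],
       [  0.        ,   0.        ,   1.        ]]), 'rvec': array([ 1.34785693,  2.13927219, -0.98854663]), 'tvec': array([ 0.30426629, -0.25787763,  1.30698551])} 0.9954974489795918
```

View pics/top0.png

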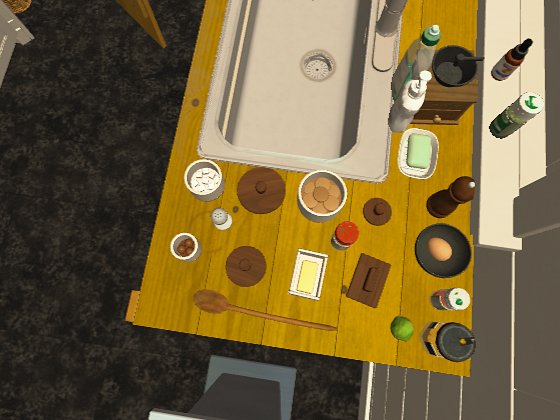

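View pics/side0.png

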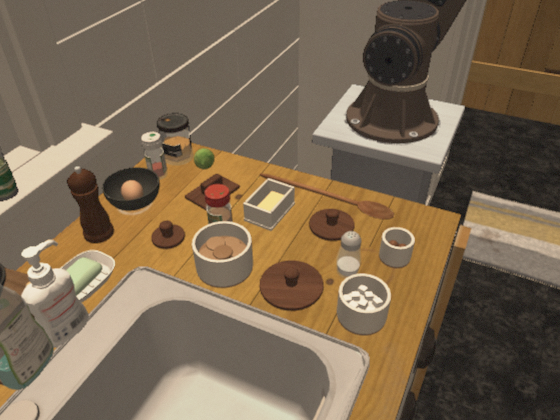

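The top view shows the large lid at (261,189), medium lid (246,266), small lid (377,211) and butter lid (369,281). The crocks are large (322,194), medium (204,179), small (185,247) and butter (309,274). The shaker is at (221,217) and the jar at (346,235).

```bash
cat > h.py <<'E'
import cv2,numpy as np
def cloud(c,d):
    R=cv2.Rodrigues(c["rvec"])[0];t=np.ravel(c["tvec"])
    v,u=np.indices(d.shape);K=c["mtx"]
    P=np.stack([(u-K[0,2])/K[0,0]*d,(v-K[1,2])/K[1,1]*d,d],-1)
    return (P-t)@R
def ray(c,uv,z):
    R=cv2.Rodrigues(c["rvec"])[0];t=np.ravel(c["tvec"]);uv=np.atleast_2d(np.float64(uv))
    n=np.c_[uv,np.ones(len(uv))]@np.linalg.inv(c["mtx"]).T@R
    o=-R.T@t
    return (o+n*((z-o[2])/n[:,2])[:,None])[:,:2]
def comp(mask,seed):
    "component nearest seed"
    n,l=cv2.connectedComponents(mask.astype(np.uint8))
    v,u=np.nonzero(mask);k=np.argmin((u-seed[0])**2+(v-seed[1])**2)
    m=l==l[v[k],u[k]]
    return m
S=dict(large_lid=((261,189),.021),medium_lid=((246,266),.021),small_lid=((377,211),.021),butter_lid=((369,281),.021),
 large_crock=((322,194),.066),medium_crock=((204,179),.058),small_crock=((185,247),.05),butter_crock=((309,274),.046),
 salt_shaker=((221,217),.09),spice_jar=((346,235),.097))
E
python3 - <<'E'
from plant import *
from h import *
c=calibration("top");d=np.load("pics/top0.npy");P=cloud(c,d)
for n,(s,h) in S.items():
    w=P[s[1],s[0]]
    near=np.hypot(P[...,0]-ray(c,s,h)[0,0],P[...,1]-ray(c,s,h)[0,1])<.075
    m=comp(near&(abs(P[...,2]-h)<.005),s) if 'lid' in n or 'crock' in n else near&(abs(P[...,2]-h)<.012)
    v,u=np.nonzero(m);q=ray(c,np.c_[u,v],h).astype(np.float32)*1000
    (x,y),r=cv2.minEnclosingCircle(q);rr=cv2.minAreaRect(q)
    print(n,len(u),"circ",round(x),round(y),"dia",round(2*r),"rect",np.round(rr[0]),np.round(rr[1]),round(rr[2],1),"z",np.round(np.median(P[...,2][m]),3))
for uv in((205,80),(310,175),(150,320),(460,370),(320,330)): print(uv,P[uv[1],uv[0]].round(3))
E
```

```text
large_lid 1673 circ 638 6 dia 110 rect [638.   6.] [108. 107.] 53.1 z 0.021
medium_lid 1186 circ 465 12 dia 87 rect [465.  11.] [85. 86.] 8.5 z 0.021
small_lid 508 circ 627 -256 dia 64 rect [ 626. -256.] [62. 62.] 8.5 z 0.021
butter_lid 1266 circ 474 -251 dia 116 rect [ 474. -251.] [ 68. 100.] 76.3 z 0.021
large_crock 437 circ 637 -127 dia 104 rect [ 637. -127.] [102. 102.] 8.5 z 0.066
medium_crock 324 circ 637 131 dia 83 rect [637. 131.] [81. 80.] 53.7 z 0.058
small_crock 228 circ 484 143 dia 58 rect [484. 143.] [55. 54.] 11.2 z 0.049
butter_crock 419 circ 467 -122 dia 112 rect [ 466. -121.] [64. 96.] 85.5 z 0.045
salt_shaker 198 circ 551 76 dia 33 rect [550.  76.] [31. 30.] 10.2 z 0.086
spice_jar 429 circ 552 -184 dia 48 rect [ 552. -184.] [44. 48.] 52.0 z 0.097
(205, 80) [ 0.904  0.189 -0.   ]
(310, 175) [ 0.673 -0.097  0.064]
(150, 320) [0.324 0.196 0.   ]
(460, 370) [ 0.32  -0.46  -0.002]
(320, 330) [ 0.357 -0.164 -0.001]
```

Run:
```python
import plant
from h import *
print([n for n in dir(plant) if not n.startswith('_')], getattr(plant,'hold_point_z',None))
c=plant.calibration("top");P=cloud(c,np.load("pics/top0.npy")).reshape(-1,3)
cand={'large':(638,6,[0]),'medium':(465,12,[0]),'small':(627,-256,[0,20,45,-45]),'butter-14':(474-13.6,-251+3.3,[-13.7]),'butter':(474,-251,[-13.7,76.3])}
for n,(x,y,ys) in cand.items():
  for yaw in ys:
    a=np.radians(yaw);q=P[:,:2]*1000-(x,y)
    u=abs(q@[np.cos(a),np.sin(a)]);v=abs(q@[np.sin(a),-np.cos(a)])
    t=P[:,2]>.075
    # signed gap of tall points to the body rectangle
    g=np.maximum(u-39,v-97)[t]
    k=np.argsort(g)[:1];print(n,yaw,"gap mm",g[k].round(),"at",(P[t][k]*1000).round())
```

```text
['PlanningError', 'calibration', 'close_job', 'get_obs', 'hold_point_z', 'snapshot'] 0.0188
large 0 gap mm [29.] at [[570.  74.  78.]]
medium 0 gap mm [32.] at [[536.  78.  80.]]
small 0 gap mm [11.] at [[ 577. -185.   94.]]
small 20 gap mm [-14.] at [[ 577. -185.   94.]]
small 45 gap mm [-17.] at [[ 570. -200.   98.]]
small -45 gap mm [38.] at [[ 587. -405.  168.]]
butter-14 -13.7 gap mm [13.] at [[ 531. -179.   80.]]
butter -13.7 gap mm [-1.] at [[ 531. -179.   80.]]
butter 76.3 gap mm [22.] at [[ 542. -205.   85.]]
```

Call:
{"api": "step_arm", "payload": {
  "steps": [
    [[0, 0, 0, 0, 0, -0.3], [0, 0, 0, 0, 0, -0.642], [0, 0, 0, 0, 0, -0.642], [0, 0, 0, 0, 0, -0.642], [0, 0, 0, 0, 0, -0.642]]
  ],
  "jaw": 80
}}

```text
clock: 0.6
tool_pos: [0.2128, 0.6405, 0.1883]
orientation: [180.0, 0.0, -0.2]
force: [0.4, 0.4, -0.1]
opening: 0.061
gripper_force: 0.0
```

Call:
{"api": "step_arm", "payload": {
  "steps": [
    [[0.18, 0.48, 0, 0, 0, 0], [0.36, 0.9, 0, 0, 0, 0], [0.36, 0.9, 0, 0, 0, 0]]
  ]
}}

```text
clock: 0.9
tool_pos: [0.2501, 0.5462, 0.1891]
orientation: [180.0, 0.0, -0.3]
force: [-0.6, 1.0, 1.2]
opening: 0.0606
gripper_force: 0.0
```

Call:
{"api": "step_arm", "payload": {
  "steps": [
    [[0.18, 0.48, 0, 0, 0, 0], [0.36, 0.9, 0, 0, 0, 0], [0.36, 0.9, 0, 0, 0, 0]]
  ]
}}

```text
clock: 1.2
tool_pos: [0.2859, 0.4565, 0.1891]
orientation: [-180.0, 0.0, -0.3]
force: [-0.7, 1.2, 0.4]
opening: 0.0603
gripper_force: 0.0
```

Call:
{"api": "step_arm", "payload": {
  "steps": [
    [[0.18, 0.48, 0, 0, 0, 0], [0.36, 0.9, 0, 0, 0, 0], [0.36, 0.9, 0, 0, 0, 0]]
  ]
}}

```text
clock: 1.5
tool_pos: [0.3216, 0.3668, 0.1889]
orientation: [-180.0, 0.0, -0.3]
force: [0.1, 1.2, -0.3]
opening: 0.06
gripper_force: 0.0
```

Call:
{"api": "step_arm", "payload": {
  "steps": [
    [[0.18, 0.48, 0, 0, 0, 0], [0.36, 0.9, 0, 0, 0, 0], [0.36, 0.9, 0, 0, 0, 0]]
  ]
}}

```text
clock: 1.8
tool_pos: [0.3576, 0.2773, 0.1888]
orientation: [-180.0, 0.0, -0.3]
force: [-0.1, 1.3, 0.6]
opening: 0.0599
gripper_force: 0.0
```

Call:
{"api": "step_arm", "payload": {
  "steps": [
    [[0.18, 0.48, 0, 0, 0, 0], [0.36, 0.9, 0, 0, 0, 0], [0.36, 0.9, 0, 0, 0, 0]]
  ]
}}

```text
clock: 2.1
tool_pos: [0.3939, 0.1876, 0.1887]
orientation: [180.0, -0.0, -0.3]
force: [-0.0, -0.0, -0.7]
opening: 0.0604
gripper_force: 0.0
```

Call:
{"api": "step_arm", "payload": {
  "steps": [
    [[0.18, 0.48, 0, 0, 0, 0], [0.36, 0.9, 0, 0, 0, 0], [0.36, 0.9, 0, 0, 0, 0]]
  ]
}}

```text
clock: 2.4
tool_pos: [0.4302, 0.0977, 0.1886]
orientation: [180.0, -0.0, -0.3]
force: [-0.9, 0.5, 0.5]
opening: 0.0601
gripper_force: 0.0
```

Call:
{"api": "step_arm", "payload": {
  "steps": [
    [[0.18, 0.44, 0, 0, 0, 0], [0.36, 0.88, 0, 0, 0, 0], [0.36, 0.88, 0, 0, 0, 0], [0.36, 0.88, 0, 0, 0, 0], [0.36, 0.88, 0, 0, 0, 0]]
  ]
}}

```text
clock: 2.9
tool_pos: [0.4651, 0.0136, 0.1884]
orientation: [-180.0, 0.0, -0.0]
force: [-0.1, 0.2, 0.2]
opening: 0.0602
gripper_force: 0.0
```

Call:
{"api": "step_arm", "payload": {
  "steps": [
    [[0, 0.016, 0.4, 0, 0, 0], [0, 0.016, 0.8, 0, 0, 0], [0, 0.016, 1, 0, 0, 0], [0, 0.016, 1, 0, 0, 0]]
  ]
}}

```text
clock: 3.3
tool_pos: [0.4627, 0.0118, 0.0861]
orientation: [179.9, 0.3, 0.1]
force: [0.2, -0.4, 0.8]
opening: 0.0604
gripper_force: 0.0
```

Call:
{"api": "step_arm", "payload": {
  "steps": [
    [[0, 0, 0.3, 0, 0, 0], [0, 0, 0.5, 0, 0, 0], [0, 0, 0.6, 0, 0, 0], [0, 0, 0.62, 0, 0, 0], [0, 0, 0.62, 0, 0, 0]]
  ]
}}

```text
clock: 3.8
tool_pos: [0.4658, 0.0117, 0.0274]
orientation: [-180.0, -0.1, 0.1]
force: [-0.3, -0.1, -0.2]
opening: 0.0603
gripper_force: 0.0
```

Call:
{"api": "step_arm", "payload": {
  "steps": [
    [[0, 0, 0, 0, 0, 0], [0, 0, 0, 0, 0, 0], [0, 0, 0, 0, 0, 0], [0, 0, 0, 0, 0, 0], [0, 0, 0, 0, 0, 0], [0, 0, 0, 0, 0, 0], [0, 0, 0, 0, 0, 0], [0, 0, 0, 0, 0, 0]]
  ],
  "jaw": 255
}}

```text
clock: 4.6
tool_pos: [0.4649, 0.0109, 0.0264]
orientation: [180.0, 0.0, 0.0]
force: [0.7, 0.5, 1.3]
opening: 0.0028
gripper_force: 0.0
```

Run:
```python
from plant import *
import cv2,numpy as np
a=[snapshot(n)[0][:,:,::-1] for n in("side","wrist")]
cv2.imwrite("pics/m1.png",np.hstack([cv2.resize(a[0][130:340,220:500],(400,300)),cv2.resize(a[1],(400,300))]));print(get_obs()["opening"],get_obs()["gripper_force"])
```

```text
0.0006818917535790914 0.0
```

View pics/m1.png

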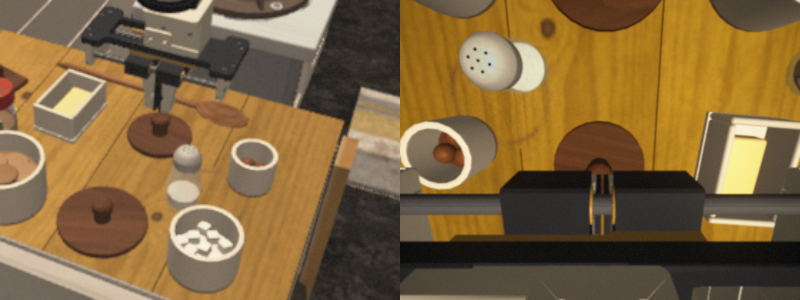

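The fingers closed just short of the knob on the robot side: in the crop the knob is at (160,122) and the fingertips at (150,100). I'll re-measure with both cameras.

```bash
cat >> h.py <<'E'
def find(P,c,xy,h,rad=.075,tol=.004):
    "points at height h near xy -> circle and rect in mm"
    m=(np.hypot(P[...,0]-xy[0],P[...,1]-xy[1])<rad)&(abs(P[...,2]-h)<tol)
    v,u=np.nonzero(m)
    if len(u)<5: return None
    q=ray(c,np.c_[u,v],h).astype(np.float32)*1000
    (x,y),r=cv2.minEnclosingCircle(q);return len(u),round(x),round(y),"dia",round(2*r)
E
python3 - <<'E'
from plant import *
from h import *
for n in("top","side","wrist"):
    c=calibration(n);p,d=snapshot(n);P=cloud(c,d)
    cv2.imwrite(f"pics/{n}1.png",p[:,:,::-1]);np.save(f"pics/{n}1.npy",d)
    print(n,"board",find(P,c,(.475,.012),.021,.065),"knob",find(P,c,(.475,.012),.049,.04,.003),"mcrock",find(P,c,(.637,.131),.058),"shaker",find(P,c,(.551,.076),.088,.03,.004))
    if n!="wrist":
        c0=c;P0=cloud(c0,np.load(f"pics/{n}0.npy"));print(" before board",find(P0,c,(.465,.012),.021,.065),"knob",find(P0,c,(.465,.012),.049,.03,.003))
print(get_obs()["tool_pos"])
E
```

```text
top board (181, 461, 8, 'dia', 86) knob None mcrock (47, 668, 144, 'dia', 45) shaker None
 before board (1174, 465, 12, 'dia', 87) knob (93, 465, 12, 'dia', 23)
side board (896, 470, 15, 'dia', 91) knob (73, 470, 15, 'dia', 24) mcrock (537, 641, 135, 'dia', 84) shaker (133, 559, 80, 'dia', 28)
 before board (890, 469, 15, 'dia', 90) knob (76, 471, 15, 'dia', 26)
wrist board (6641, 466, 15, 'dia', 86) knob (372, 466, 14, 'dia', 23) mcrock None shaker (3458, 551, 78, 'dia', 27)
[0.46495344 0.0109798  0.02644692]
```

Run:
```python
from plant import *
from h import *
T=get_obs()["tool_pos"];out=[]
for n in("side","wrist"):
    c=calibration(n);im=cv2.imread(f"pics/{n}1.png");d=np.load(f"pics/{n}1.npy")
    uv=cv2.projectPoints(np.array([T,T+[0,0,.0188],[.466,.014,.049]]),c["rvec"],c["tvec"],c["mtx"],None)[0][:,0];print(n,uv.round())
    x,y=uv[0].astype(int);x0=max(0,min(x-50,460));y0=max(0,min(y-65,420-100))
    k=cv2.resize(im[y0:y0+100,x0:x0+100],(400,400),interpolation=cv2.INTER_NEAREST)
    for p,col in zip(uv,((0,255,0),(255,255,0),(0,0,255))): cv2.circle(k,tuple(int(q) for q in (p-(x0,y0))*4),4,col,1)
    out.append(k)
cv2.imwrite("pics/z1.png",np.hstack(out))
P=cloud(calibration("side"),np.load("pics/side1.npy"))
m=(np.hypot(P[...,0]-.44,P[...,1]-.012)<.09)&(P[...,2]>.052)&(P[...,2]<.14)
q=P[m]*1000
for a in range(50,140,10):
    s=q[(q[:,2]>=a)&(q[:,2]<a+10)]
    if len(s):print(a,len(s),s.min(0).round(),s.max(0).round())
```

```text
side [[331. 219.]
 [331. 212.]
 [333. 211.]]
wrist [[283. 236.]
 [284. 247.]
 [278. 247.]]
60 28 [458.  -5.  62.] [479.  27.  70.]
70 88 [457.  -5.  70.] [480.  27.  80.]
80 84 [456.  -5.  80.] [479.  28.  90.]
90 82 [459.  -8.  90.] [482.  30. 100.]
100 97 [470. -10. 100.] [480.  31. 110.]
110 29 [475. -10. 110.] [480.  32. 118.]
120 12 [457.   1. 121.] [481.  45. 130.]
130 131 [447. -71. 131.] [508.  99. 140.]
```

View pics/z1.png

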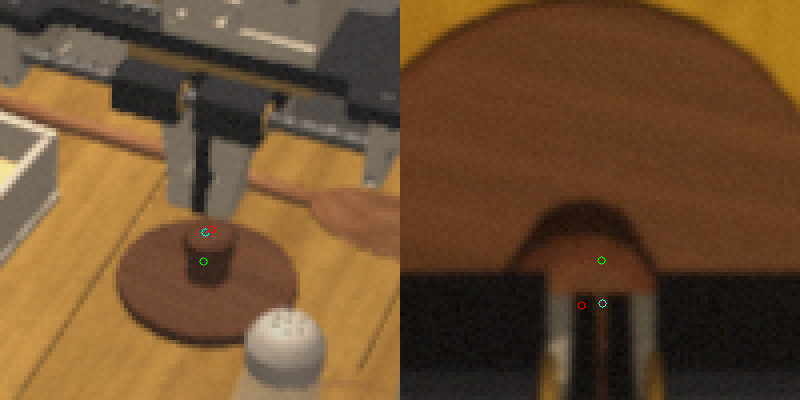

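The fingertips are really about 36 mm higher than the reported TCP. The camera puts the tips at z=62 mm and the report says 26 mm, while x and y agree. I'll open, go down the missing 36 mm while watching the force, then grip.

Call:
{"api": "step_arm", "payload": {
  "steps": [
    [[0, -0.02, 0, 0, 0, 0], [0, -0.02, 0, 0, 0, 0], [0, -0.02, 0, 0, 0, 0], [0, -0.02, 0, 0, 0, 0], [0, -0.02, 0.1, 0, 0, 0], [0, -0.02, 0.2, 0, 0, 0], [0, -0.02, 0.25, 0, 0, 0], [0, -0.02, 0.25, 0, 0, 0]]
  ],
  "jaw": 80
}}

```text
clock: 5.65
tool_pos: [0.464, 0.0125, 0.0002]
orientation: [179.9, 0.1, 0.0]
force: [0.1, -0.2, -0.1]
opening: 0.0573
gripper_force: 0.0
```

Call:
{"api": "step_arm", "payload": {
  "steps": [
    [[0, 0, 0.04, 0, 0, 0], [0, 0, 0.08, 0, 0, 0], [0, 0, 0.1, 0, 0, 0], [0, 0, 0.1, 0, 0, 0]]
  ]
}}

```text
clock: 6.05
tool_pos: [0.4648, 0.0129, -0.0088]
orientation: [180.0, 0.0, 0.0]
force: [-0.2, -0.1, 1.0]
opening: 0.0602
gripper_force: 0.0
```

Call:
{"api": "step_arm", "payload": {
  "steps": [
    [[0, 0, 0, 0, 0, 0], [0, 0, 0, 0, 0, 0], [0, 0, 0, 0, 0, 0], [0, 0, 0, 0, 0, 0], [0, 0, 0, 0, 0, 0], [0, 0, 0, 0, 0, 0], [0, 0, 0, 0, 0, 0]]
  ],
  "jaw": 255
}}

```text
clock: 6.75
tool_pos: [0.465, 0.013, -0.0085]
orientation: [-180.0, -0.0, 0.0]
force: [-0.3, 0.8, -0.4]
opening: 0.0237
gripper_force: 30.0
```

Call:
{"api": "step_arm", "payload": {
  "steps": [
    [[0, 0, -0.2, 0, 0, 0], [0, 0, -0.5, 0, 0, 0], [0, 0, -0.8, 0, 0, 0], [0, 0, -1, 0, 0, 0], [0, 0, -1, 0, 0, 0]]
  ]
}}

```text
clock: 7.25
tool_pos: [0.4669, 0.0137, 0.0942]
orientation: [-179.9, -0.3, 0.0]
force: [1.0, 0.2, 0.1]
opening: 0.023
gripper_force: 30.0
```

Call:
{"api": "step_arm", "payload": {
  "steps": [
    [[0, 0, -0.25, 0, 0, 0], [0.3, -0.2, -0.25, 0, 0, 0], [0.6, -0.4, -0.25, 0, 0, 0], [0.86, -0.6, -0.25, 0, 0, 0], [0.86, -0.6, -0.25, 0, 0, 0]]
  ]
}}

```text
clock: 7.75
tool_pos: [0.5534, 0.0748, 0.115]
orientation: [180.0, 0.0, 0.1]
force: [-0.9, -0.3, -1.1]
opening: 0.0233
gripper_force: 30.0
```

Call:
{"api": "step_arm", "payload": {
  "steps": [
    [[0.3, -0.2, 0, 0, 0, 0], [0.6, -0.4, 0, 0, 0, 0], [0.86, -0.59, 0, 0, 0, 0], [0.86, -0.59, 0, 0, 0, 0], [0.86, -0.59, 0, 0, 0, 0]]
  ]
}}

```text
clock: 8.25
tool_pos: [0.6361, 0.1319, 0.1145]
orientation: [179.9, 0.2, 0.0]
force: [0.8, -0.9, -0.4]
opening: 0.023
gripper_force: 30.0
```

Run:
```python
from plant import *
from h import *
T=get_obs()["tool_pos"];print(T)
for n in("top","wrist","side"):
    c=calibration(n);p,d=snapshot(n);P=cloud(c,d);cv2.imwrite(f"pics/{n}2.png",p[:,:,::-1])
    print(n,"board",[(z,find(P,c,(.637,.131),z,.07,.005)) for z in(.13,.14,.15)],"crock",find(P,c,(.637,.131),.058,.055),"shaker",find(P,c,(.551,.076),.088,.03,.004))
```

```text
[0.63610877 0.1318868  0.11451629]
top board [(0.13, None), (0.14, (562, 636, 130, 'dia', 88)), (0.15, (123, 628, 128, 'dia', 81))] crock (167, 637, 131, 'dia', 81) shaker (130, 553, 77, 'dia', 27)
wrist board [(0.13, None), (0.14, (8084, 635, 133, 'dia', 89)), (0.15, (434, 638, 132, 'dia', 81))] crock (687, 655, 136, 'dia', 73) shaker None
side board [(0.13, None), (0.14, (1028, 636, 131, 'dia', 93)), (0.15, (461, 643, 133, 'dia', 85))] crock (498, 641, 134, 'dia', 83) shaker (32, 559, 73, 'dia', 19)
```

Lid and crock agree to about 1 mm, so I'll lower it.

Call:
{"api": "step_arm", "payload": {
  "steps": [
    [[0.01, 0, 0.25, 0, 0, 0], [0.01, 0, 0.45, 0, 0, 0], [0.01, 0, 0.6, 0, 0, 0], [0.01, 0, 0.7, 0, 0, 0], [0.01, 0, 0.74, 0, 0, 0], [0.01, 0, 0.76, 0, 0, 0], [0.01, 0, 0.76, 0, 0, 0], [0.01, 0, 0.76, 0, 0, 0]]
  ]
}}

```text
clock: 9.2
tool_pos: [0.6384, 0.1322, 0.0413]
orientation: [-180.0, -0.1, 0.0]
force: [0.4, -0.2, -0.6]
opening: 0.0228
gripper_force: 30.0
```

Call:
{"api": "step_arm", "payload": {
  "steps": [
    [[0, 0, 0.01, 0, 0, 0], [0, 0, 0.02, 0, 0, 0], [0, 0, 0.02, 0, 0, 0]]
  ]
}}

```text
clock: 9.5
tool_pos: [0.6379, 0.1321, 0.0385]
orientation: [-180.0, -0.0, 0.0]
force: [-0.1, 0.7, -0.9]
opening: 0.023
gripper_force: 30.0
```

Call:
{"api": "step_arm", "payload": {
  "steps": [
    [[0, 0, 0.01, 0, 0, 0], [0, 0, 0.02, 0, 0, 0], [0, 0, 0.02, 0, 0, 0], [0, 0, 0.02, 0, 0, 0]]
  ]
}}

```text
clock: 9.9
tool_pos: [0.6382, 0.1321, 0.0375]
orientation: [-180.0, -0.0, 0.0]
force: [-4.2, -0.4, 7.0]
opening: 0.0232
gripper_force: 30.0
```

Call:
{"api": "step_arm", "payload": {
  "steps": [
    [[0, 0, 0, 0, 0, 0], [0, 0, 0, 0, 0, 0], [0, 0, 0, 0, 0, 0], [0, 0, 0, 0, 0, 0], [0, 0, -0.1, 0, 0, 0], [0, 0, -0.3, 0, 0, 0], [0, 0, -0.7, 0, 0, 0], [0, 0, -0.7, 0, 0, 0]]
  ],
  "jaw": 80
}}

```text
clock: 10.7
tool_pos: [0.6417, 0.1331, 0.1131]
orientation: [-179.8, -0.5, 0.1]
force: [1.2, 0.7, 0.2]
opening: 0.0599
gripper_force: 0.0
```

Call:
{"api": "step_arm", "payload": {
  "steps": [
    [[0, 0.4, 0, 0, 0, 0], [0, 0.8, 0, 0, 0, 0], [0, 1, 0, 0, 0, 0], [0, 1, 0, 0, 0, 0]]
  ]
}}

```text
clock: 11.1
tool_pos: [0.638, 0.0295, 0.1073]
orientation: [180.0, -0.0, -0.1]
force: [0.3, 0.4, -0.0]
opening: 0.0601
gripper_force: 0.0
```

Call:
{"api": "step_arm", "payload": {
  "steps": [
    [[0, 0.25, 0, 0, 0, 0], [0, 0.25, 0.3, 0, 0, 0], [0, 0.25, 0.6, 0, 0, 0], [0, 0.25, 0.7, 0, 0, 0], [0, 0.25, 0.7, 0, 0, 0]]
  ]
}}

```text
clock: 11.6
tool_pos: [0.6372, 0.0072, 0.0353]
orientation: [179.9, 0.2, 0.0]
force: [-0.4, -0.5, -0.6]
opening: 0.06
gripper_force: 0.0
```

Run:
```python
from plant import *
from h import *
print(get_obs()["tool_pos"])
for n in("top","side","wrist"):
    c=calibration(n);p,d=snapshot(n);P=cloud(c,d);cv2.imwrite(f"pics/{n}3.png",p[:,:,::-1])
    print(n,"mlid board",find(P,c,(.637,.131),.067,.055),"llid",find(P,c,(.638,.006),.021,.07),"knob",find(P,c,(.638,.006),.049,.03,.003))
```

```text
[0.6371534  0.00720701 0.0353149 ]
top mlid board (755, 637, 129, 'dia', 88) llid (1057, 638, 6, 'dia', 109) knob (46, 637, 5, 'dia', 23)
side mlid board (1647, 642, 133, 'dia', 90) llid (2195, 642, 9, 'dia', 112) knob (111, 643, 9, 'dia', 24)
wrist mlid board (6630, 650, 128, 'dia', 78) llid (13126, 639, 8, 'dia', 108) knob (957, 639, 8, 'dia', 24)
```

Call:
{"api": "step_arm", "payload": {
  "steps": [
    [[0.01, 0, 0.2, 0, 0, 0], [0.01, 0, 0.35, 0, 0, 0], [0.01, 0, 0.42, 0, 0, 0], [0.01, 0, 0.42, 0, 0, 0], [0.01, 0, 0.43, 0, 0, 0], [0.01, 0, 0.43, 0, 0, 0]]
  ]
}}

```text
clock: 12.35
tool_pos: [0.6397, 0.0072, -0.0055]
orientation: [-180.0, -0.1, 0.0]
force: [-0.8, -0.7, 0.3]
opening: 0.0603
gripper_force: 0.0
```

Call:
{"api": "step_arm", "payload": {
  "steps": [
    [[0, 0, 0, 0, 0, 0], [0, 0, 0, 0, 0, 0], [0, 0, 0, 0, 0, 0], [0, 0, 0, 0, 0, 0], [0, 0, 0, 0, 0, 0], [0, 0, 0, 0, 0, 0], [0, 0, 0, 0, 0, 0]]
  ],
  "jaw": 255
}}

```text
clock: 13.05
tool_pos: [0.639, 0.007, -0.0065]
orientation: [180.0, 0.0, 0.0]
force: [-0.3, 1.1, 0.4]
opening: 0.0232
gripper_force: 30.0
```

Call:
{"api": "step_arm", "payload": {
  "steps": [
    [[0, 0, -0.2, 0, 0, 0], [0, 0, -0.5, 0, 0, 0], [0, 0, -0.8, 0, 0, 0], [0, 0, -1, 0, 0, 0], [0, 0, -1, 0, 0, 0]]
  ]
}}

```text
clock: 13.55
tool_pos: [0.641, 0.0074, 0.0969]
orientation: [-179.9, -0.3, 0.0]
force: [0.3, -0.1, -1.4]
opening: 0.0234
gripper_force: 30.0
```

Call:
{"api": "step_arm", "payload": {
  "steps": [
    [[0, 0.2, -0.1, 0, 0, 0], [0, 0.4, -0.1, 0, 0, 0], [0, 0.6, -0.1, 0, 0, 0], [0, 0.68, -0.1, 0, 0, 0], [0, 0.68, -0.1, 0, 0, 0]]
  ]
}}

```text
clock: 14.05
tool_pos: [0.6384, -0.0619, 0.1025]
orientation: [180.0, 0.1, -0.1]
force: [0.8, 0.9, -2.0]
opening: 0.0228
gripper_force: 30.0
```

Call:
{"api": "step_arm", "payload": {
  "steps": [
    [[0, 0.2, 0, 0, 0, 0], [0, 0.4, 0, 0, 0, 0], [0, 0.55, 0, 0, 0, 0], [0, 0.65, 0, 0, 0, 0], [0, 0.65, 0, 0, 0, 0], [0, 0.65, 0, 0, 0, 0]]
  ]
}}

```text
clock: 14.65
tool_pos: [0.639, -0.1257, 0.1033]
orientation: [-180.0, 0.0, -0.0]
force: [0.5, 0.6, -1.0]
opening: 0.023
gripper_force: 30.0
```

Run:
```python
from plant import *
from h import *
T=get_obs()["tool_pos"];print(T)
h=T[2]+.009+.021
for n in("top","side","wrist"):
    c=calibration(n);p,d=snapshot(n);P=cloud(c,d);cv2.imwrite(f"pics/{n}4.png",p[:,:,::-1])
    print(n,"board",find(P,c,(.637,-.127),h,.07,.004),"crock",find(P,c,(.637,-.127),.066,.065))
```

```text
[ 0.6390127  -0.12572454  0.10331361]
top board (893, 637, -127, 'dia', 108) crock (174, 625, -125, 'dia', 99)
side board (1457, 644, -122, 'dia', 109) crock (368, 642, -124, 'dia', 105)
wrist board (12552, 640, -125, 'dia', 106) crock (166, 683, -126, 'dia', 47)
```

Call:
{"api": "step_arm", "payload": {
  "steps": [
    [[-0.01, 0, 0.2, 0, 0, 0], [-0.01, 0, 0.35, 0, 0, 0], [-0.01, 0, 0.45, 0, 0, 0], [-0.01, 0, 0.5, 0, 0, 0], [-0.01, 0, 0.53, 0, 0, 0], [-0.01, 0, 0.54, 0, 0, 0], [-0.01, 0, 0.54, 0, 0, 0], [-0.01, 0, 0.54, 0, 0, 0]]
  ]
}}

```text
clock: 15.6
tool_pos: [0.6384, -0.126, 0.05]
orientation: [180.0, -0.1, 0.0]
force: [-0.6, -0.3, -1.2]
opening: 0.023
gripper_force: 30.0
```

Call:
{"api": "step_arm", "payload": {
  "steps": [
    [[0, 0, 0.01, 0, 0, 0], [0, 0, 0.02, 0, 0, 0], [0, 0, 0.025, 0, 0, 0], [0, 0, 0.025, 0, 0, 0]]
  ]
}}

```text
clock: 16.0
tool_pos: [0.6382, -0.126, 0.0475]
orientation: [180.0, -0.0, 0.0]
force: [-2.5, 0.2, 3.4]
opening: 0.0231
gripper_force: 30.0
```

Call:
{"api": "step_arm", "payload": {
  "steps": [
    [[0, 0, 0, 0, 0, 0], [0, 0, 0, 0, 0, 0], [0, 0, 0, 0, 0, 0], [0, 0, 0, 0, 0, 0], [0, 0, -0.1, 0, 0, 0], [0, 0, -0.3, 0, 0, 0], [0, 0, -0.7, 0, 0, 0], [0, 0, -0.9, 0, 0, 0], [0, 0, -0.9, 0, 0, 0]]
  ],
  "jaw": 80
}}

```text
clock: 16.9
tool_pos: [0.6405, -0.1262, 0.1419]
orientation: [180.0, -0.4, 0.0]
force: [0.3, 0.4, -0.1]
opening: 0.0599
gripper_force: 0.0
```

Call:
{"api": "step_arm", "payload": {
  "steps": [
    [[-0.4, 0.25, 0, 0, 0, 0], [-0.8, 0.5, 0, 0, 0, 0], [-0.9, 0.62, 0, 0, 0, 0], [-0.9, 0.62, 0, 0, 0, 0]]
  ]
}}

```text
clock: 17.3
tool_pos: [0.5464, -0.1893, 0.1375]
orientation: [-180.0, -0.0, -0.1]
force: [0.0, -0.7, 0.4]
opening: 0.0601
gripper_force: 0.0
```

Call:
{"api": "step_arm", "payload": {
  "steps": [
    [[-0.4, 0.25, 0, 0, 0, 0.25], [-0.8, 0.5, 0, 0, 0, 0.478], [-0.88, 0.6, 0, 0, 0, 0.478], [-0.88, 0.6, 0, 0, 0, 0.478], [-0.88, 0.6, 0, 0, 0, 0.478], [-0.88, 0.6, 0, 0, 0, 0.478]]
  ]
}}

```text
clock: 17.9
tool_pos: [0.4612, -0.2476, 0.1369]
orientation: [180.0, -0.0, -13.6]
force: [0.4, 0.0, 0.3]
opening: 0.0601
gripper_force: 0.0
```

Run:
```python
from plant import *
from h import *
o=get_obs();print(o["tool_pos"],o["orientation"])
for n in("top","side","wrist"):
    c=calibration(n);p,d=snapshot(n);P=cloud(c,d);cv2.imwrite(f"pics/{n}5.png",p[:,:,::-1])
    print(n,"llid",find(P,c,(.637,-.127),.075,.07),"bhandle",find(P,c,(.474,-.251),.049,.04,.003),"jar",find(P,c,(.552,-.184),.095,.03))
    m=(np.hypot(P[...,0]-.474,P[...,1]+.251)<.035)&(abs(P[...,2]-.049)<.003);v,u=np.nonzero(m)
    if len(u):print(cv2.minAreaRect(ray(c,np.c_[u,v],.049).astype(np.float32)*1000))
```

```text
[ 0.46120706 -0.24755094  0.13687464] [ 1.79998707e+02 -7.96719968e-03 -1.36183920e+01]
top llid None bhandle None jar None
((450.049072265625, -243.8104248046875), (0.0, 0.0), 0.0)
side llid (1987, 641, -124, 'dia', 112) bhandle (116, 478, -248, 'dia', 48) jar (325, 557, -182, 'dia', 51)
((477.7916259765625, -247.06939697265625), (18.779939651489258, 47.29138946533203), 76.7366943359375)
wrist llid (10876, 635, -127, 'dia', 109) bhandle (888, 474, -249, 'dia', 49) jar (3146, 552, -183, 'dia', 46)
((473.321044921875, -249.37371826171875), (16.704572677612305, 47.939918518066406), 76.01087951660156)
```

Call:
{"api": "step_arm", "payload": {
  "steps": [
    [[-0.01, 0, 0.4, 0, 0, 0], [-0.01, 0, 0.7, 0, 0, 0], [-0.01, 0, 0.9, 0, 0, 0], [-0.01, 0, 1, 0, 0, 0], [-0.01, 0, 1, 0, 0, 0]]
  ]
}}

```text
clock: 18.55
tool_pos: [0.4585, -0.2474, 0.0358]
orientation: [180.0, 0.2, -13.7]
force: [0.5, -0.0, -0.8]
opening: 0.0601
gripper_force: 0.0
```

Call:
{"api": "step_arm", "payload": {
  "steps": [
    [[0, 0, 0.15, 0, 0, 0], [0, 0, 0.3, 0, 0, 0], [0, 0, 0.4, 0, 0, 0], [0, 0, 0.44, 0, 0, 0], [0, 0, 0.44, 0, 0, 0]]
  ]
}}

```text
clock: 19.05
tool_pos: [0.4592, -0.2478, -0.0069]
orientation: [180.0, 0.0, -13.7]
force: [-0.5, 0.2, 0.7]
opening: 0.0603
gripper_force: 0.0
```

Call:
{"api": "step_arm", "payload": {
  "steps": [
    [[0, 0, 0, 0, 0, 0], [0, 0, 0, 0, 0, 0], [0, 0, 0, 0, 0, 0], [0, 0, 0, 0, 0, 0], [0, 0, 0, 0, 0, 0], [0, 0, 0, 0, 0, 0], [0, 0, 0, 0, 0, 0]]
  ],
  "jaw": 255
}}

```text
clock: 19.75
tool_pos: [0.459, -0.2478, -0.007]
orientation: [-180.0, 0.0, -13.7]
force: [-0.4, 0.5, 0.3]
opening: 0.0177
gripper_force: 29.9
```

Call:
{"api": "step_arm", "payload": {
  "steps": [
    [[0, 0, -0.2, 0, 0, 0], [0, 0, -0.5, 0, 0, 0], [0, 0, -0.8, 0, 0, 0], [0, 0, -1, 0, 0, 0], [0, 0, -1, 0, 0, 0]]
  ]
}}

```text
clock: 20.25
tool_pos: [0.461, -0.2483, 0.0959]
orientation: [-180.0, -0.3, -13.7]
force: [0.4, -0.1, -1.4]
opening: 0.0176
gripper_force: 29.9
```

Call:
{"api": "step_arm", "payload": {
  "steps": [
    [[0, 0, -0.2, 0, 0, 0], [-0.06, -0.2, -0.2, 0, 0, 0], [-0.12, -0.4, -0.2, 0, 0, 0], [-0.187, -0.607, -0.2, 0, 0, 0], [-0.187, -0.607, -0.2, 0, 0, 0]]
  ]
}}

```text
clock: 20.75
tool_pos: [0.4544, -0.1827, 0.1122]
orientation: [-180.0, 0.1, -13.6]
force: [0.1, 0.2, -0.6]
opening: 0.0178
gripper_force: 29.9
```

Call:
{"api": "step_arm", "payload": {
  "steps": [
    [[-0.06, -0.2, 0, 0, 0, -0.1], [-0.12, -0.4, 0, 0, 0, -0.2], [-0.187, -0.55, 0, 0, 0, -0.321], [-0.187, -0.607, 0, 0, 0, -0.321], [-0.187, -0.607, 0, 0, 0, -0.321], [-0.187, -0.607, 0, 0, 0, -0.321]]
  ]
}}

```text
clock: 21.35
tool_pos: [0.4515, -0.1214, 0.1127]
orientation: [180.0, 0.0, -4.5]
force: [-0.1, 0.2, -1.5]
opening: 0.0179
gripper_force: 29.9
```

Run:
```python
from plant import *
from h import *
o=get_obs();T=o["tool_pos"];print(T,o["orientation"])
h=T[2]+.007+.021
for n in("top","side","wrist"):
    c=calibration(n);p,d=snapshot(n);P=cloud(c,d);cv2.imwrite(f"pics/{n}6.png",p[:,:,::-1])
    for nm,z in(("board",h),("crock",.046)):
        m=(np.hypot(P[...,0]-.467,P[...,1]+.122)<.075)&(abs(P[...,2]-z)<.004);v,u=np.nonzero(m)
        if len(u):print(n,nm,len(u),cv2.minAreaRect(ray(c,np.c_[u,v],z).astype(np.float32)*1000))
    m=(np.hypot(P[...,0]-.467,P[...,1]+.122)<.06)&(abs(P[...,2]-h)<.012)
    q=P[m]; A=np.linalg.lstsq(np.c_[q[:,:2],np.ones(len(q))],q[:,2],rcond=None)[0];print(" slope",A.round(3))
```

```text
[ 0.45148157 -0.12135664  0.11269556] [ 1.79989028e+02  2.66762108e-02 -4.53850951e+00]
top board 27 ((417.7173767089844, -128.821044921875), (43.89773178100586, 3.330070972442627), 85.6803970336914)
top crock 38 ((419.5621643066406, -123.75316619873047), (51.721099853515625, 3.012132406234741), 85.6815185546875)
 slope [ 0.81  -0.033 -0.203]
side board 771 ((471.5480041503906, -120.72439575195312), (69.21727752685547, 102.749267578125), 86.5642318725586)
side crock 344 ((470.86822509765625, -118.27082824707031), (65.33435821533203, 99.16301727294922), 85.2051010131836)
 slope [-0.022 -0.012  0.15 ]
wrist board 10760 ((466.3065490722656, -121.7103271484375), (66.68145751953125, 97.89511108398438), 85.54100036621094)
wrist crock 75 ((512.470703125, -122.77851867675781), (60.46004867553711, 0.00010374188423156738), 85.54077911376953)
 slope [-0.006  0.011  0.145]
```

Call:
{"api": "step_arm", "payload": {
  "steps": [
    [[0, 0, 0.3, 0, 0, 0], [0, 0, 0.5, 0, 0, 0], [0, 0, 0.65, 0, 0, 0], [0, 0, 0.75, 0, 0, 0], [0, 0, 0.81, 0, 0, 0], [0, 0, 0.83, 0, 0, 0], [0, 0, 0.84, 0, 0, 0], [0, 0, 0.84, 0, 0, 0]]
  ]
}}

```text
clock: 22.3
tool_pos: [0.4519, -0.121, 0.0294]
orientation: [-180.0, -0.0, -4.5]
force: [-0.1, 0.2, -1.8]
opening: 0.0176
gripper_force: 29.9
```

Call:
{"api": "step_arm", "payload": {
  "steps": [
    [[0, 0, 0.01, 0, 0, 0], [0, 0, 0.02, 0, 0, 0], [0, 0, 0.025, 0, 0, 0], [0, 0, 0.025, 0, 0, 0]]
  ]
}}

```text
clock: 22.7
tool_pos: [0.4517, -0.1208, 0.027]
orientation: [-180.0, -0.0, -4.5]
force: [-1.4, 1.5, 5.2]
opening: 0.0174
gripper_force: 29.9
```

Call:
{"api": "step_arm", "payload": {
  "steps": [
    [[0, 0, 0, 0, 0, 0], [0, 0, 0, 0, 0, 0], [0, 0, 0, 0, 0, 0], [0, 0, 0, 0, 0, 0], [0, 0, -0.1, 0, 0, 0], [0, 0, -0.3, 0, 0, 0], [0, 0, -0.7, 0, 0, 0], [0, 0, -0.95, 0, 0, 0], [0, 0, -0.95, 0, 0, 0]]
  ],
  "jaw": 80
}}

```text
clock: 23.6
tool_pos: [0.4542, -0.121, 0.1259]
orientation: [-180.0, -0.4, -4.4]
force: [0.3, -1.0, -0.1]
opening: 0.0601
gripper_force: 0.0
```

Call:
{"api": "step_arm", "payload": {
  "steps": [
    [[0.4, 0.25, 0, 0, 0, 0], [0.8, 0.5, 0, 0, 0, 0], [0.925, 0.605, 0, 0, 0, 0], [0.925, 0.605, 0, 0, 0, 0]]
  ]
}}

```text
clock: 24.0
tool_pos: [0.5399, -0.1899, 0.1205]
orientation: [180.0, 0.1, -4.6]
force: [-0.9, -0.7, -1.4]
opening: 0.0601
gripper_force: 0.0
```

Call:
{"api": "step_arm", "payload": {
  "steps": [
    [[0.4, 0.25, 0, 0, 0, 0.28], [0.8, 0.5, 0, 0, 0, 0.56], [0.925, 0.605, 0, 0, 0, 0.84], [0.925, 0.605, 0, 0, 0, 0.89], [0.925, 0.605, 0, 0, 0, 0.89], [0.925, 0.605, 0, 0, 0, 0.89]]
  ]
}}

```text
clock: 24.6
tool_pos: [0.6255, -0.2552, 0.1217]
orientation: [-180.0, 0.0, -29.8]
force: [0.6, -0.0, 0.4]
opening: 0.0604
gripper_force: 0.0
```

Run:
```python
from plant import *
from h import *
o=get_obs();print(o["tool_pos"],o["orientation"])
for n in("top","side","wrist"):
    c=calibration(n);p,d=snapshot(n);P=cloud(c,d);cv2.imwrite(f"pics/{n}7.png",p[:,:,::-1])
    print(n,"slid",find(P,c,(.627,-.256),.021,.045),"knob",find(P,c,(.627,-.256),.049,.025,.003),"jar",find(P,c,(.552,-.184),.095,.03))
    m=(np.hypot(P[...,0]-.467,P[...,1]+.122)<.075)&(abs(P[...,2]-.055)<.004);v,u=np.nonzero(m)
    if len(u):print(" blid",len(u),np.median(P[...,2][m]),cv2.minAreaRect(ray(c,np.c_[u,v],.055).astype(np.float32)*1000))
```

```text
[ 0.62546762 -0.25523966  0.12171721] [-1.79996221e+02  2.24114797e-02 -2.98315933e+01]
top slid (496, 627, -256, 'dia', 64) knob (90, 627, -256, 'dia', 24) jar (104, 554, -195, 'dia', 39)
side slid (488, 633, -252, 'dia', 68) knob (79, 632, -252, 'dia', 25) jar (330, 557, -183, 'dia', 51)
 blid 812 0.05424188376702586 ((471.71929931640625, -119.15695190429688), (68.02591705322266, 101.7136459350586), 85.5224380493164)
wrist slid (2560, 628, -255, 'dia', 63) knob (493, 627, -254, 'dia', 24) jar (620, 561, -188, 'dia', 41)
```

Call:
{"api": "step_arm", "payload": {
  "steps": [
    [[0.015, 0, 0.4, 0, 0, 0], [0.015, 0, 0.7, 0, 0, 0], [0.015, 0, 0.9, 0, 0, 0], [0.015, 0, 1, 0, 0, 0], [0.015, 0, 1, 0, 0, 0]]
  ]
}}

```text
clock: 25.25
tool_pos: [0.6268, -0.2564, 0.0205]
orientation: [180.0, 0.1, -29.9]
force: [-0.5, -0.2, 0.2]
opening: 0.0603
gripper_force: 0.0
```

Call:
{"api": "step_arm", "payload": {
  "steps": [
    [[0, 0, 0.15, 0, 0, 0], [0, 0, 0.22, 0, 0, 0], [0, 0, 0.27, 0, 0, 0], [0, 0, 0.29, 0, 0, 0], [0, 0, 0.29, 0, 0, 0]]
  ]
}}

```text
clock: 25.75
tool_pos: [0.6277, -0.2568, -0.0076]
orientation: [180.0, 0.0, -30.0]
force: [-0.1, -0.3, -0.2]
opening: 0.0604
gripper_force: 0.0
```

Call:
{"api": "step_arm", "payload": {
  "steps": [
    [[0, 0, 0, 0, 0, 0], [0, 0, 0, 0, 0, 0], [0, 0, 0, 0, 0, 0], [0, 0, 0, 0, 0, 0], [0, 0, 0, 0, 0, 0], [0, 0, 0, 0, 0, 0], [0, 0, 0, 0, 0, 0]]
  ],
  "jaw": 255
}}

```text
clock: 26.45
tool_pos: [0.6277, -0.2568, -0.0075]
orientation: [-180.0, -0.0, -30.0]
force: [0.2, 0.2, 0.1]
opening: 0.0233
gripper_force: 29.9
```

Call:
{"api": "step_arm", "payload": {
  "steps": [
    [[0, 0, -0.2, 0, 0, 0], [0, 0, -0.5, 0, 0, 0], [0, 0, -0.8, 0, 0, 0], [0, 0, -1, 0, 0, 0], [0, 0, -1, 0, 0, 0]]
  ]
}}

```text
clock: 26.95
tool_pos: [0.6299, -0.2574, 0.0963]
orientation: [-179.9, -0.3, -30.0]
force: [-0.1, -0.1, -1.0]
opening: 0.023
gripper_force: 29.9
```

Call:
{"api": "step_arm", "payload": {
  "steps": [
    [[0, 0, -0.35, 0, 0, -0.25], [0, 0, -0.35, 0, 0, -0.5], [0, 0, -0.35, 0, 0, -0.75], [0, 0, -0.35, 0, 0, -1], [0, 0, -0.35, 0, 0, -1], [0, 0, -0.35, 0, 0, -1]]
  ]
}}

```text
clock: 27.55
tool_pos: [0.6274, -0.2567, 0.1268]
orientation: [-180.0, 0.1, -1.5]
force: [-0.1, 0.5, -0.2]
opening: 0.0234
gripper_force: 29.9
```

Call:
{"api": "step_arm", "payload": {
  "steps": [
    [[-0.12, -0.3, 0, 0, 0, 0], [-0.25, -0.65, 0, 0, 0, 0], [-0.381, -0.99, 0, 0, 0, 0]]
  ]
}}

```text
clock: 27.85
tool_pos: [0.5912, -0.1562, 0.1268]
orientation: [180.0, 0.0, -1.6]
force: [0.1, 1.2, -0.8]
opening: 0.0233
gripper_force: 29.9
```

Call:
{"api": "step_arm", "payload": {
  "steps": [
    [[-0.12, -0.33, 0, 0, 0, 0], [-0.25, -0.66, 0, 0, 0, 0], [-0.381, -0.99, 0, 0, 0, 0]]
  ]
}}

```text
clock: 28.15
tool_pos: [0.5555, -0.0559, 0.1273]
orientation: [-180.0, 0.0, -1.5]
force: [-0.2, 0.8, -1.1]
opening: 0.0233
gripper_force: 29.9
```

Call:
{"api": "step_arm", "payload": {
  "steps": [
    [[-0.12, -0.33, 0, 0, 0, 0], [-0.25, -0.66, 0, 0, 0, 0], [-0.381, -0.99, 0, 0, 0, 0]]
  ]
}}

```text
clock: 28.45
tool_pos: [0.5197, 0.044, 0.1274]
orientation: [-180.0, -0.0, -1.5]
force: [0.6, 0.3, -0.9]
opening: 0.023
gripper_force: 29.9
```

Call:
{"api": "step_arm", "payload": {
  "steps": [
    [[-0.12, -0.33, 0, 0, 0, 0], [-0.25, -0.66, 0, 0, 0, 0], [-0.35, -0.9, 0, 0, 0, 0], [-0.381, -0.99, 0, 0, 0, 0], [-0.381, -0.99, 0, 0, 0, 0], [-0.381, -0.99, 0, 0, 0, 0]]
  ]
}}

```text
clock: 29.05
tool_pos: [0.4846, 0.1423, 0.1274]
orientation: [180.0, 0.0, -1.4]
force: [0.7, -0.6, 0.9]
opening: 0.0233
gripper_force: 29.9
```

Run:
```python
from plant import *
from h import *
o=get_obs();T=o["tool_pos"];print(T,o["orientation"])
h=T[2]+.0075+.021
for n in("top","side","wrist"):
    c=calibration(n);p,d=snapshot(n);P=cloud(c,d);cv2.imwrite(f"pics/{n}8.png",p[:,:,::-1])
    print(n,"slid",find(P,c,(.484,.143),h,.045),"crock",find(P,c,(.484,.143),.05,.045))
```

```text
[0.48464305 0.14225009 0.12736769] [ 1.79988599e+02  9.53951165e-03 -1.38982079e+00]
top slid (47, 483, 140, 'dia', 63) crock (67, 484, 142, 'dia', 57)
side slid (479, 491, 144, 'dia', 64) crock (258, 489, 145, 'dia', 61)
wrist slid (3607, 484, 143, 'dia', 63) crock (600, 485, 147, 'dia', 56)
```

Call:
{"api": "step_arm", "payload": {
  "steps": [
    [[0, -0.01, 0.3, 0, 0, 0], [0, -0.01, 0.55, 0, 0, 0], [0, -0.01, 0.75, 0, 0, 0], [0, -0.01, 0.86, 0, 0, 0], [0, -0.01, 0.92, 0, 0, 0], [0, -0.01, 0.95, 0, 0, 0], [0, -0.01, 0.95, 0, 0, 0], [0, -0.01, 0.95, 0, 0, 0]]
  ]
}}

```text
clock: 30.0
tool_pos: [0.4851, 0.1439, 0.0332]
orientation: [-180.0, -0.1, -1.3]
force: [-0.4, 0.2, 0.0]
opening: 0.023
gripper_force: 29.9
```

Call:
{"api": "step_arm", "payload": {
  "steps": [
    [[0, 0, 0.01, 0, 0, 0], [0, 0, 0.02, 0, 0, 0], [0, 0, 0.025, 0, 0, 0], [0, 0, 0.025, 0, 0, 0]]
  ]
}}

```text
clock: 30.4
tool_pos: [0.485, 0.1439, 0.0306]
orientation: [-180.0, -0.1, -1.3]
force: [-0.4, 0.3, 4.5]
opening: 0.023
gripper_force: 29.9
```

Call:
{"api": "step_arm", "payload": {
  "steps": [
    [[0, 0, 0, 0, 0, 0], [0, 0, 0, 0, 0, 0], [0, 0, 0, 0, 0, 0], [0, 0, 0, 0, 0, 0], [0, 0, -0.1, 0, 0, 0], [0, 0, -0.3, 0, 0, 0], [0, 0, -0.7, 0, 0, 0], [0, 0, -1, 0, 0, 0], [0, 0, -1, 0, 0, 0]]
  ],
  "jaw": 80
}}

```text
clock: 31.3
tool_pos: [0.4873, 0.1451, 0.1352]
orientation: [-179.8, -0.4, -1.3]
force: [-0.2, 0.4, -0.7]
opening: 0.0606
gripper_force: 0.0
```

Call:
{"api": "step_arm", "payload": {
  "steps": [
    [[-0.2, -0.4, 0, 0, 0, 0], [-0.4, -0.8, 0, 0, 0, 0], [-0.5, -1, 0, 0, 0, 0], [-0.5, -1, 0, 0, 0, 0]]
  ]
}}

```text
clock: 31.7
tool_pos: [0.4361, 0.2469, 0.1303]
orientation: [-180.0, -0.0, -1.2]
force: [0.9, -0.3, -0.0]
opening: 0.0602
gripper_force: 0.0
```

Call:
{"api": "step_arm", "payload": {
  "steps": [
    [[-0.2, -0.4, 0, 0, 0, 0], [-0.4, -0.8, 0, 0, 0, 0], [-0.4, -1, 0, 0, 0, 0], [-0.4, -1, 0, 0, 0, 0], [-0.4, -1, 0, 0, 0, 0]]
  ]
}}

```text
clock: 32.2
tool_pos: [0.3993, 0.3452, 0.1297]
orientation: [179.9, 0.0, -1.3]
force: [-0.9, -0.4, 0.5]
opening: 0.0598
gripper_force: 0.0
```

Run:
```python
from plant import *
from h import *
c=calibration("top");p,d=snapshot("top");P=cloud(c,d);cv2.imwrite("pics/top9.png",p[:,:,::-1])
c2=calibration("side");p2,d2=snapshot("side");P2=cloud(c2,d2);cv2.imwrite("pics/side9.png",p2[:,:,::-1])
for n in("large","medium","small","butter"):
    x,y=[(.637,-.127),(.637,.131),(.484,.143),(.467,-.122)][("large","medium","small","butter").index(n)]
    h=S[n+"_crock"][1]+.009
    m=(np.hypot(P[...,0]-x,P[...,1]-y)<.062)&(abs(P[...,2]-h)<.008);q=P[m]
    A=np.linalg.lstsq(np.c_[q[:,:2]-(x,y),np.ones(len(q))],q[:,2],rcond=None)[0]
    print(n,find(P,c,(x,y),h,.062),"slope",A.round(3),"want z",h)
```

```text
large (1907, 637, -127, 'dia', 109) slope [ 0.002 -0.001  0.075] want z 0.075
medium (1104, 637, 129, 'dia', 88) slope [0.009 0.001 0.067] want z 0.067
small (588, 484, 142, 'dia', 63) slope [0.    0.012 0.059] want z 0.059000000000000004
butter (1370, 466, -123, 'dia', 116) slope [ 0.001 -0.     0.055] want z 0.055
```

View pics/side9.png

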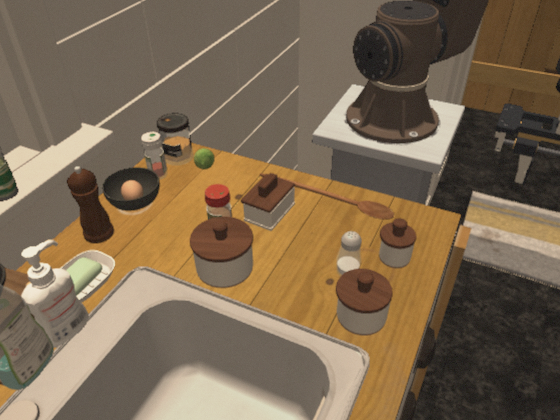

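The side view shows all four lids seated flat: large (222,240), medium (363,290), small (397,235) and butter (268,190). The shaker and jar are still standing where they were, and the arm is clear.

```bash
python3 -c "
from plant import *
print(close_job())"
```

```text
the job is handed in; nothing more can be done
None
```

I put all four lids on their own crocks, flat and within about 2 mm of centre by the cameras, with the salt shaker and spice jar still standing in place, and handed the job in at about 32 s; no verdict came back.

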